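# Stack heat sinks up to the height gauge

## Robot

A 6-joint arm with a two-finger parallel gripper is mounted at the origin on the work surface. World frame = base frame: x ahead of the robot, y to its left, z up, the work surface at z = 0. Lengths are in m, angles in rad, forces in N, time in s.
With the tool pointing down it reaches from about 0.375 to 0.9 m from the base axis. Payload 3.1 kg.
Tool frame: the origin (TCP) lies midway between the tips of the shut fingers; the grasp point (between the pads) lies 19 mm behind it; z points along the fingers, y is the direction in which the jaws open and shut (so a half turn about z gives the same grasp; the last joint's range is limited). The gripper opens to 87 mm and grips with 3 to 60 N. Pads are 19 mm wide; open, the fingers measure 117 mm over their backs; the gripper's body (75 mm by 190 mm) begins 51 mm behind the grasp point.
Start: joints at [0.952, 0.527, 1.433, -0, 1.181, -0.178], TCP at [0.267, 0.565, 0.223] pointing down, gripper open.
Joint ranges: [-3.08, 3.08], [-0.75, 2.2], [0.22, 2.44], [-1.43, 4.57], [0, 2.65], [-2.85, 2.85]. Speed limits (rad/s): [2.79, 2.79, 3.14, 3.14, 3.14, 3.14].

## Interface

Orientations are given as a unit quaternion [x, y, z, w].
In Python, from rig import robot gives the robot as it stands.
- The arm moves only by the tool move_arm, never from a script. Its argument "rows" is one flat list of numbers, 7 for each row, row after row: the shift along the world's x, y, z in mm, then the turn, a rotation vector about the world's x, y, z in rad, then the closure, from 0 (fully open) to 1 (shut). A call has 1 to 12 rows; each row shifts and turns the commanded pose from where the row before left it; what a row does not reach is not made up. A row lasts 1/10 s, in which the tool goes at most 50 mm and 8.59 degrees, less where a joint would pass 70% of its speed; a pose out of reach is approached as far as the arm can. A call with a gripper value outside its range is refused whole. The fingers move at their own pace and stop on an object; "grip_force" is the grip in N (left out, the last holds). Time passes only in rows, so rows that do not move let the fingers close. It gives the time, the measured TCP pose, the force and the opening at its end, in the units of the state.
- robot.get_obs(): the state, without advancing time (a new reading comes with each control period).
- robot.camera(name): name is "side" or "top"; returns a dict with "color" (400x640x3 uint8, red, green, blue), "z_map" (400x640 float32, m along the optical axis (not along the pixel's ray), 0 where there is no reading), "camera_matrix" (3x3 intrinsics, pixels), "R" (3x3) and "t" (3): a world point X has camera coordinates R X + t. Camera axes: x right, y down, z forward; pixel columns grow to the right and rows downward; lengths in m; the calibration is good to about 2 mm. A picture is of the moment at which its call begins.
- robot.hand_in(): hands the job in, once; it reports no verdict.
Trained networks look in the newest picture that a camera, given by its name, has taken for a name from the list of things; names that differ only in an ending like _2 or _b are one class to them, and where a whole thing is asked for, a point or a joint stands for the part that bears it (a point fixed in the world has none). Each returns a list of dicts, best first, with "conf" (0 to 1); they miss things now and then, are a little off and sometimes report something else, mostly with a low value. They report only what shows in the picture. A call takes as long as a camera call. They do not tell look-alikes from the thing itself.
- robot.search_frame(camera, thing): "at" ([column, row] in pixels, amid what is visible of it).
- robot.spot_point(camera, thing): "at" ([column, row] in pixels: a listed point, or the origin of a listed thing).
The state is a dict: "time": time; "q": joint angles; "joint_velocities": joint speeds; "joint_torque": joint torques, N m; "position": TCP position; "tool_rot": TCP orientation; "ft_force": force on the tool from outside, world axes, zero at the start; "moment": the same for the moment, N m; "grip_width": finger opening in m.
Only numpy, scipy, OpenCV 4.12 (cv2) and the standard library are available. Lean on these libraries where they do the work, as an engineer would, in place of code of your own. Each camera call takes 0.05 s, during which the arm holds its last target.

## Task

Make up a batch of the long finned heat sinks on the stacking stand: lay them flat, fins up, one squarely on top of the other and in line with the platform, until the top of the stack is level with the mark on the gauge post, and stop there. Set them down rather than dropping them, and leave any long heat sink that is not needed lying where it is.

Things in the scene. Friction and masses are not known exactly. Their poses are not given: they have to be found in the camera images.
- stand: fixed stand: grey platform 72 (x) by 146 mm (y), flat top 12 mm above the bench. Off its +y end, 94 mm from the centre, a steel gauge post 102 mm high bears the mark: a level brass crossbar 50 mm long, top edge 60 mm above the bench (48 above the platform). Origin: platform centre at bench height, z up. Heat sinks lie on it lengthwise along its y, either way round.
- sink_a: one of three identical long heat sinks, bare aluminium, 56 (x) by 130 (y) by 24 mm high, about 0.25 kg; flat underneath, nine thin fins along y on top, so that another lies flat on the fin tips. Origin: centre of the underside, z up. Lies on the bench, fins up; stiff sides, gripped across the 56 mm. A shorter, taller one (50 x 62 x 36 mm) among them is not part of the job.
- sink_b: one of three identical long heat sinks, bare aluminium, 56 (x) by 130 (y) by 24 mm high, about 0.25 kg; flat underneath, nine thin fins along y on top, so that another lies flat on the fin tips. Origin: centre of the underside, z up. Lies on the bench, fins up; stiff sides, gripped across the 56 mm. Same as sink_a.
- sink_c: one of three identical long heat sinks, bare aluminium, 56 (x) by 130 (y) by 24 mm high, about 0.25 kg; flat underneath, nine thin fins along y on top, so that another lies flat on the fin tips. Origin: centre of the underside, z up. Lies on the bench, fins up; stiff sides, gripped across the 56 mm. Same as sink_a.
Mind the look-alikes: they are no part of the job. What is shaped like the sink_a but yellow is not meant.

How it is judged:
At the end, for the whole second after the job is handed in: Two long heat sinks lie at rest one on the other on the platform, top level with the mark (5 mm), each within 16 mm of the platform's centre along its x and y, in line within 12 degrees (either way round), fins up, level within 6 degrees; the third is within 30 mm of its start, level (angle between each of sink_a, sink_b, sink_c's own z axis and vertical below 0.1 rad and ((x of sink_a in the frame of stand between -0.016 and 0.016 m and y of sink_a in the frame of stand between -0.016 and 0.016 m and angle between the y axis of each of sink_a, sink_b and the y axis of stand, either way round below 0.21 rad and linear speed of each of sink_a, sink_b below 0.02 m/s and x of sink_b in the frame of stand between -0.016 and 0.016 m and y of sink_b in the frame of stand between -0.016 and 0.016 m and ((z of sink_a in the frame of stand between 0.007 and 0.017 m and z of sink_b in the frame of stand between 0.031 and 0.041 m) or (z of sink_b in the frame of stand between 0.007 and 0.017 m and z of sink_a in the frame of stand between 0.031 and 0.041 m)) and distance of sink_c from where it was at the start of the episode below 0.03 m) or (x of sink_a in the frame of stand between -0.016 and 0.016 m and y of sink_a in the frame of stand between -0.016 and 0.016 m and angle between the y axis of each of sink_a, sink_c and the y axis of stand, either way round below 0.21 rad and linear speed of each of sink_a, sink_c below 0.02 m/s and x of sink_c in the frame of stand between -0.016 and 0.016 m and y of sink_c in the frame of stand between -0.016 and 0.016 m and ((z of sink_a in the frame of stand between 0.007 and 0.017 m and z of sink_c in the frame of stand between 0.031 and 0.041 m) or (z of sink_c in the frame of stand between 0.007 and 0.017 m and z of sink_a in the frame of stand between 0.031 and 0.041 m)) and distance of sink_b from where it was at the start of the episode below 0.03 m) or (x of sink_b in the frame of stand between -0.016 and 0.016 m and y of sink_b in the frame of stand between -0.016 and 0.016 m and angle between the y axis of each of sink_b, sink_c and the y axis of stand, either way round below 0.21 rad and linear speed of each of sink_b, sink_c below 0.02 m/s and x of sink_c in the frame of stand between -0.016 and 0.016 m and y of sink_c in the frame of stand between -0.016 and 0.016 m and ((z of sink_b in the frame of stand between 0.007 and 0.017 m and z of sink_c in the frame of stand between 0.031 and 0.041 m) or (z of sink_c in the frame of stand between 0.007 and 0.017 m and z of sink_b in the frame of stand between 0.031 and 0.041 m)) and distance of sink_a from where it was at the start of the episode below 0.03 m))); the robot touches nothing.
It fails at once if a long heat sink is let fall onto the stand (from more than about 25 mm) ((linear speed of sink_a above 0.7 m/s and contact force between sink_a and the fingers below 0.05 N and horizontal distance between sink_a and stand below 0.1 m) or (linear speed of sink_b above 0.7 m/s and contact force between sink_b and the fingers below 0.05 N and horizontal distance between sink_b and stand below 0.1 m) or (linear speed of sink_c above 0.7 m/s and contact force between sink_c and the fingers below 0.05 N and horizontal distance between sink_c and stand below 0.1 m)).
It also fails if it takes over 54 s, if anything falls off the work surface, if the arm or the gripper's body presses on something with over 40 N, if the wrist force passes 120 N, or if a joint passes its speed limit or range.

## Working session

There is one attempt and no reset: what is moved stays moved. The work goes in short steps, Python scripts to look and compute and a tool call to move; the robot and the scene stay as the last step left them, time stands still between calls to the robot, and variables do not carry over. Pictures are saved under pics/ and viewed, and the job is handed in when it is done.

Besides the shell and the picture viewer there is one more tool, called after "Request:" by a JSON object that holds its "name" and its "arguments". move_arm: Moves the arm, as the interface text tells. Its arguments: {"type":"object","properties":{"rows":{"type":"array","items":{"type":"number"}},"grip_force":{"type":"number"}},"required":["rows"]}

```bash
mkdir -p pics; ls
cat > h.py <<'E'
import numpy as np,cv2
from rig import robot
def snap(n,f):
    c=robot.camera(n); cv2.imwrite(f'pics/{f}.png',c['color'][:,:,::-1]); np.savez(f'{f}.npz',**{k:np.array(v) for k,v in c.items()}); return c
def pts(c):
    K=np.array(c['camera_matrix']);R=np.array(c['R']);t=np.array(c['t']);z=c['z_map']
    v,u=np.mgrid[:z.shape[0],:z.shape[1]]
    P=np.stack([(u-K[0,2])/K[0,0]*z,(v-K[1,2])/K[1,1]*z,z],-1)
    W=(P-t)@R; W[z==0]=np.nan
    return W
E
python3 - <<'E'
from h import *
for n in('top','side'):
    c=snap(n,n+'0');W=pts(c)
    for th in('sink_a','stand'):
        for d in robot.search_frame(n,th):
            u,v=map(int,np.round(d['at'])); print(n,th,d['at'],round(d['conf'],2),W[v,u].round(3))
print({k:np.round(v,3) for k,v in robot.get_obs().items()})
E
```

```text
pics
top sink_a [412.3, 206.4] 0.94 [ 0.487 -0.267  0.005]
top sink_a [260.0, 264.1] 0.82 [0.36  0.086 0.022]
top sink_a [316.5, 210.1] 0.7 [ 0.481 -0.042  0.008]
top sink_a [413.2, 155.5] 0.67 [ 0.603 -0.272  0.018]
top stand [197.6, 183.1] 0.64 [0.549 0.232 0.012]
side sink_a [428.0, 297.4] 0.79 [ 0.597 -0.282  0.014]
side sink_a [244.8, 190.3] 0.76 [0.354 0.069 0.024]
side sink_a [369.9, 312.1] 0.68 [ 0.484 -0.273  0.024]
side sink_a [318.4, 216.8] 0.6 [ 0.474 -0.052  0.023]
side stand [306.5, 130.4] 0.77 [0.548 0.218 0.011]
{'time': np.float64(0.3), 'q': array([ 0.951,  0.528,  1.433,  0.   ,  1.181, -0.179]), 'joint_velocities': array([-0.001, -0.002, -0.002, -0.001,  0.001, -0.001]), 'joint_torque': array([ 1.0000e-03, -4.3956e+01, -1.7655e+01,  6.3000e-02,  5.5000e-02,
       -0.0000e+00]), 'position': array([0.266, 0.565, 0.222]), 'tool_rot': array([ 0.219,  0.976, -0.   , -0.   ]), 'ft_force': array([ 0.85 ,  0.385, -0.377]), 'moment': array([-0.049, -0.007,  0.008]), 'grip_width': np.float64(0.087)}
```

View pics/top0.png

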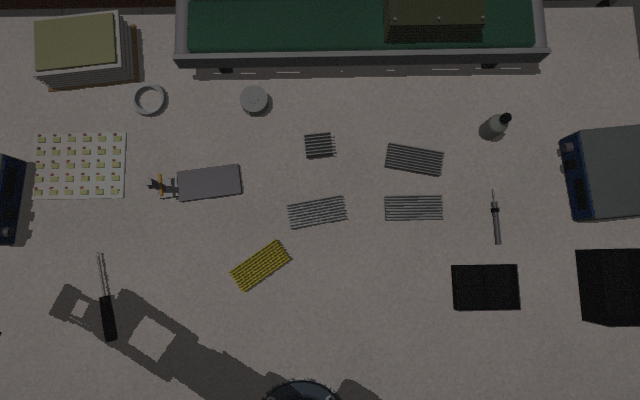

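View pics/side0.png

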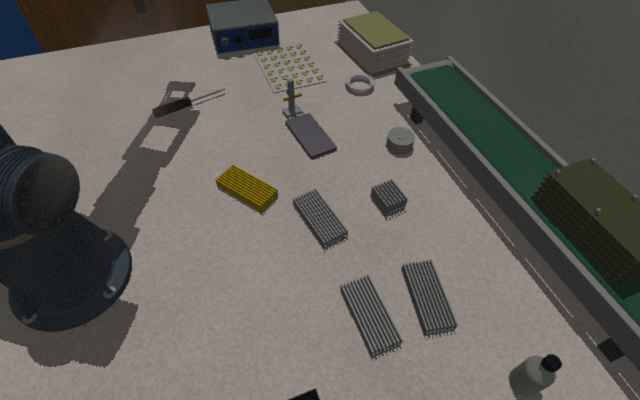

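The scene holds these candidates in the top view:
- Yellow look-alike at (260,264): not wanted.
- Short, tall sink at (320,146): not wanted.
- Bare long sinks at (317,212), (413,208) and (414,160).

The stand is at (208,182), with its post at the left (+y) end. I'll take (317,212) first, then one of the right-hand pair. Next I'll measure them and check a close crop.

```bash
cat >> h.py <<'E'
def rect(W,cx,cy,r,zlo,zhi):
    m=(np.hypot(W[...,0]-cx,W[...,1]-cy)<r)&(W[...,2]>zlo)&(W[...,2]<zhi)
    p=W[m]; (c,s,a)=cv2.minAreaRect((p[:,:2]*1000).astype(np.float32))
    b=cv2.boxPoints((c,s,a)); e=[b[1]-b[0],b[2]-b[1]]; e=max(e,key=np.linalg.norm)
    ang=np.degrees(np.arctan2(e[1],e[0]))%180
    return np.round(c,1),np.round(sorted(s),1),'longaxis deg from x',round(ang,1),'z',np.percentile(p[:,2],[5,50,95]).round(4),len(p)
E
python3 - <<'E'
from h import *
for n in('top','side'):
    c=dict(np.load(n+'0.npz'));W=pts(c)
    for l,x,y,r,a,b in(('s1',.478,-.045,.08,.012,.035),('s2',.487,-.27,.076,.012,.035),('s3',.602,-.275,.076,.012,.035),('stand',.548,.205,.085,.006,.016),('post',.548,.30,.05,.03,.12),('short',.63,-.05,.05,.015,.05)):
        print(n,l,*rect(W,x,y,r,a,b))
im=cv2.imread('pics/top0.png')
cv2.imwrite('pics/crop0.png',cv2.resize(im[120:300,140:460],(800,450),interpolation=cv2.INTER_CUBIC))
E
```

```text
top s1 [477.3 -41.8] [ 56.7 130. ] longaxis deg from x 99.3 z [0.0138 0.0222 0.0255] 822
top s2 [ 482.5 -267.1] [ 55.8 130. ] longaxis deg from x 89.3 z [0.0141 0.0224 0.0257] 854
top s3 [ 596.2 -274.6] [ 57.5 131.2] longaxis deg from x 78.6 z [0.0132 0.0212 0.0255] 1190
top stand [547.7 210.4] [ 79.1 158. ] longaxis deg from x 97.9 z [0.0077 0.0107 0.0136] 1971
top post [539.4 303.3] [34.4 40.4] longaxis deg from x 148.0 z [0.0532 0.0614 0.1013] 197
top short [633.3 -50. ] [51. 62.] longaxis deg from x 94.8 z [0.0174 0.0305 0.0368] 604
side s1 [479.1 -43.7] [ 57.6 131.8] longaxis deg from x 99.2 z [0.0133 0.0209 0.0242] 1487
side s2 [ 484.8 -269.3] [ 57.3 131.2] longaxis deg from x 90.1 z [0.013  0.0216 0.0247] 2266
side s3 [ 598.4 -276.8] [ 57.5 130.7] longaxis deg from x 78.4 z [0.0138 0.0214 0.0248] 2261
side stand [552.2 210.6] [ 72.9 159.6] longaxis deg from x 96.9 z [0.008  0.0103 0.0123] 1232
side post [542.1 301.8] [30.8 41.8] longaxis deg from x 151.3 z [0.0351 0.0604 0.1004] 215
side short [635.6 -52.3] [52.5 64.5] longaxis deg from x 94.8 z [0.0182 0.0314 0.0359] 719
```

View pics/crop0.png

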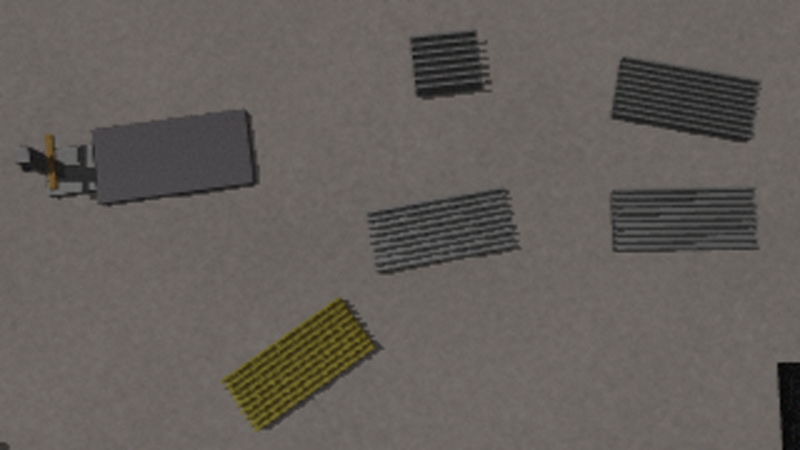

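Request:
{"name": "move_arm", "arguments": {"rows": [13, -38, 0, 0, 0, -0.061, 0, 13, -38, 0, 0, 0, -0.061, 0, 13, -38, 0, 0, 0, -0.061, 0, 13, -38, 0, 0, 0, -0.061, 0, 13, -38, 0, 0, 0, -0.061, 0, 13, -38, 0, 0, 0, -0.061, 0, 13, -38, 0, 0, 0, -0.061, 0, 13, -38, 0, 0, 0, -0.061, 0, 13, -38, 0, 0, 0, -0.061, 0, 13, -38, 0, 0, 0, -0.061, 0, 13, -38, 0, 0, 0, -0.061, 0, 13, -38, 0, 0, 0, -0.061, 0]}}

```text
time: 1.5
position: [0.4231, 0.1077, 0.2228]
tool_rot: [0.554, 0.832, 0.0, 0.0]
ft_force: [1.1, 1.0, -0.0]
grip_width: 0.0871
```

```bash
cat >> h.py <<'E'
def pix2w(c,uv,z):
    K,R,t=[np.array(c[k]) for k in('camera_matrix','R','t')]
    d=R.T@np.linalg.inv(K)@[uv[0],uv[1],1]; o=-R.T@t
    return o+d*(z-o[2])/d[2]
def jaw():
    from scipy.spatial.transform import Rotation as Ro
    o=robot.get_obs(); M=Ro.from_quat(o['tool_rot']).as_matrix()
    return np.degrees(np.arctan2(M[1,1],M[0,1])),M[:,2].round(3),np.round(np.array(o['position'])*1000,1),np.round(o['q'],2),round(float(o['grip_width']),4),o['time'],np.round(o['ft_force'],1)
E
python3 - <<'E'
from h import *
c=dict(np.load('top0.npz'))
P=np.array([pix2w(c,(140+u/2.5-.3,120+v/2.5-.3),.012)[:2]*1000 for u,v in((94,129),(246,110),(257,184),(101,203))])
print(P.round(1),P.mean(0)); e=(P[0]+P[3]-P[1]-P[2])/2; print(np.linalg.norm(e),np.degrees(np.arctan2(e[1],e[0])),np.linalg.norm(P[0]-P[3]),np.linalg.norm(P[1]-P[2]))
for n in('top','side'):
    c=dict(np.load(n+'0.npz'));W=pts(c)
    # brass crossbar
    for r in(.078,.081): print(rect(W,.5475,.2,r,.006,.016))
    p=W[(np.hypot(W[...,0]-.545,W[...,1]-.3)<.05)&(W[...,2]>.08)&(W[...,2]<.12)];print('post',p.mean(0))
    hsv=cv2.cvtColor(c['color'],cv2.COLOR_RGB2HSV)
    m=(np.abs(hsv[...,0].astype(int)-16)<8)&(hsv[...,1]>130)&(np.hypot(W[...,0]-.545,W[...,1]-.3)<.05);p=W[m];print('bar',p.mean(0),p.min(0),p.max(0))
print(jaw())
E
```

```text
[[577.6 280.8]
 [593.3 138.7]
 [522.8 128. ]
 [507.6 272.6]] [550.32630239 205.0253522 ]
144.17300573319096 96.14377482057525 70.53077367884728 71.25930466768132
(array([548.8, 204.6]), array([ 78.9, 146.4]), 'longaxis deg from x', np.float32(98.5), 'z', array([0.0077, 0.0107, 0.0136]), 1833)
(array([548.5, 206.1]), array([ 79. , 149.4]), 'longaxis deg from x', np.float32(98.4), 'z', array([0.0077, 0.0107, 0.0135]), 1879)
post [0.53696428 0.31089147 0.09510028]
bar [0.54106838 0.30381705 0.0591261 ] [0.51722707 0.2983523  0.05571053] [0.56275953 0.30926562 0.0627799 ]
(array([553. , 204.7]), array([ 72.9, 147.6]), 'longaxis deg from x', np.float32(96.9), 'z', array([0.008 , 0.0103, 0.0123]), 1165)
(array([552.7, 205.6]), array([ 72.9, 149.6]), 'longaxis deg from x', np.float32(97.2), 'z', array([0.008 , 0.0103, 0.0123]), 1188)
post [0.53979498 0.30734138 0.09272753]
bar [0.54083352 0.30013685 0.05667643] [0.51907404 0.29559222 0.05181415] [0.56488683 0.30587762 0.0603674 ]
(np.float64(22.659217715822646), array([ 0.001,  0.   , -1.   ]), array([423.1, 107.7, 222.8]), array([-0.01,  0.27,  1.88,  0.  ,  0.98, -0.4 ]), 0.0871, 1.5, array([ 1.1,  1. , -0. ]))
```

Request:
{"name": "move_arm", "arguments": {"rows": [11, -30, 0, 0, 0, -0.047, 0, 11, -30, 0, 0, 0, -0.047, 0, 11, -30, 0, 0, 0, -0.047, 0, 11, -30, 0, 0, 0, -0.047, 0, 11, -30, 0, 0, 0, -0.047, 0, 0, 0, -40, 0, 0, 0, 0, 0, 0, -40, 0, 0, 0, 0, 0, 0, -40, 0, 0, 0, 0, 0, 0, -30, 0, 0, 0, 0, 0, 0, 0, 0, 0, 0, 0, 0, 0, 0, 0, 0, 0, 0]}}

```text
time: 2.6
position: [0.4777, -0.0408, 0.0726]
tool_rot: [0.647, 0.762, -0.0, -0.0]
ft_force: [-0.2, 0.9, 0.0]
grip_width: 0.0871
```

Run:
```python
from h import *
print(jaw())
```

```text
(np.float64(9.339008039711402), array([-0.001,  0.   , -1.   ]), array([477.7, -40.8,  72.6]), array([-0.32,  0.59,  1.92, -0.  ,  0.63, -0.48]), 0.0871, 2.6, array([-0.2,  0.9,  0. ]))
```

Request:
{"name": "move_arm", "arguments": {"rows": [0, -2, -25, 0, 0, 0, 0, 0, 0, -25, 0, 0, 0, 0, 0, 0, -12, 0, 0, 0, 0, 0, 0, -6, 0, 0, 0, 0, 0, 0, 0, 0, 0, 0, 0.3, 0, 0, 0, 0, 0, 0, 0.5, 0, 0, 0, 0, 0, 0, 0.6, 0, 0, 0, 0, 0, 0, 0.7, 0, 0, 0, 0, 0, 0, 0.7, 0, 0, 0, 0, 0, 0, 0.7, 0, 0, 0, 0, 0, 0, 0.7, 0, 0, 0, 0, 0, 0, 0.7], "grip_force": 30}}

```text
time: 3.8
position: [0.478, -0.0428, 0.005]
tool_rot: [0.647, 0.762, 0.0, 0.0]
ft_force: [-0.0, 0.4, 5.6]
grip_width: 0.0558
```

Run:
```python
from h import *
snap('side','side1');print(jaw())
```

```text
(np.float64(9.337074155152179), array([ 0.001, -0.   , -1.   ]), array([478. , -42.8,   5. ]), array([-0.32,  0.73,  1.94,  0.  ,  0.46, -0.49]), 0.0556, 3.85, array([-0. ,  0.3,  6.2]))
```

View pics/side1.png

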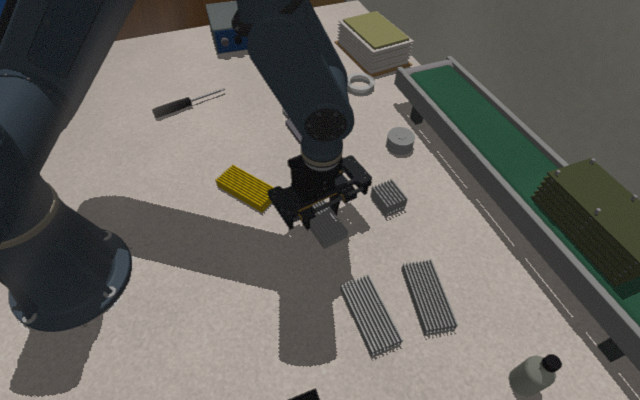

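Request:
{"name": "move_arm", "arguments": {"rows": [0, 0, 10, 0, 0, 0, 0.7, 0, 0, 30, 0, 0, 0, 0.7, 0, 0, 40, 0, 0, 0, 0.7, 9, 31, 0, 0, 0, -0.006, 0.7, 9, 31, 0, 0, 0, -0.006, 0.7, 9, 31, 0, 0, 0, -0.006, 0.7, 9, 31, 0, 0, 0, -0.006, 0.7, 9, 31, 0, 0, 0, -0.006, 0.7, 9, 31, 0, 0, 0, -0.006, 0.7, 9, 31, 0, 0, 0, -0.006, 0.7, 9, 31, 0, 0, 0, -0.006, 0.7, 0, 0, 0, 0, 0, 0, 0.7]}}

```text
time: 5.05
position: [0.5505, 0.2088, 0.0848]
tool_rot: [0.664, 0.748, 0.001, 0.0]
ft_force: [-0.2, -1.1, -3.0]
grip_width: 0.0557
```

Run:
```python
from h import *
snap('side','side2');print(jaw())
```

```text
(np.float64(6.78062556884301), array([-0., -0., -1.]), array([549.3, 206.9,  84.5]), array([ 0.17,  0.66,  1.64, -0.  ,  0.84,  0.05]), 0.0556, 5.1, array([-1.1, -0.6, -2.4]))
```

View pics/side2.png

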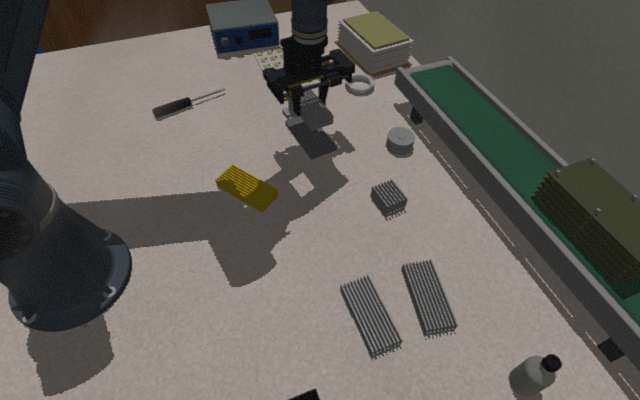

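Request:
{"name": "move_arm", "arguments": {"rows": [1, -2, -25, 0, 0, -0.003, 0.7, 0, 0, -25, 0, 0, 0, 0.7, 0, 0, -10, 0, 0, 0, 0.7, 0, 0, -3, 0, 0, 0, 0.7, 0, 0, -2, 0, 0, 0, 0.7, 0, 0, -1, 0, 0, 0, 0.7, 0, 0, -1, 0, 0, 0, 0.7, 0, 0, 0, 0, 0, 0, 0.7]}}

```text
time: 5.9
position: [0.551, 0.2033, 0.0182]
tool_rot: [0.666, 0.746, 0.0, 0.0]
ft_force: [0.3, -0.4, -2.0]
grip_width: 0.0557
```

Request:
{"name": "move_arm", "arguments": {"rows": [0, 1, -1, 0, 0, 0, 0.7, 0, 0, 0, 0, 0, 0, 0.7, 0, 0, -1, 0, 0, 0, 0.7, 0, 0, 0, 0, 0, 0, 0.7]}}

```text
time: 6.3
position: [0.551, 0.2044, 0.017]
tool_rot: [0.666, 0.746, 0.0, 0.0]
ft_force: [-1.3, 0.8, 7.0]
grip_width: 0.0555
```

Request:
{"name": "move_arm", "arguments": {"rows": [0, 0, 0, 0, 0, 0, 0.2, 0, 0, 0, 0, 0, 0, 0, 0, 0, 0, 0, 0, 0, 0, 0, 0, 0, 0, 0, 0, 0, 0, 20, 0, 0, 0, 0, 0, 0, 40, 0, 0, 0, 0, 0, 0, 45, 0, 0, 0, 0, 0, 0, 45, 0, 0, 0, 0, 0, -30, 0, 0, 0, 0, 0, 0, -45, 0, 0, 0, 0, 0, 0, -45, 0, 0, 0, 0, 0, 0, -45, 0, 0, 0, 0, 0]}}

```text
$.rows: bad value
```

Run:
```python
from h import *
print(jaw())
for n in('side','top'):
    c=snap(n,n+'3');W=pts(c)
    print(n,'st',*rect(W,.551,.205,.08,.026,.045))
    for l,x,y in(('s2',.484,-.268),('s3',.598,-.276)):
        try: print(l,*rect(W,x,y,.076,.012,.035))
        except Exception as e: print(l,'hidden')
im=np.hstack([cv2.imread('pics/side3.png')[40:240,180:460],cv2.imread('pics/top3.png')[100:300,140:420]])
cv2.imwrite('pics/c3.png',cv2.resize(im,(784,280)))
```

```text
(np.float64(6.430506564047067), array([ 0.001,  0.   , -1.   ]), array([551. , 204.4,  17. ]), array([ 0.17,  0.77,  1.67, -0.  ,  0.7 ,  0.05]), 0.0555, 6.3, array([-1.3,  0.8,  7. ]))
side st [551.5 199.4] [ 74.8 129.1] longaxis deg from x 105.0 z [0.0271 0.0328 0.0369] 713
s2 [ 484.8 -269.3] [ 57.2 131.1] longaxis deg from x 90.1 z [0.0131 0.0217 0.0249] 2264
s3 [ 598.4 -276.8] [ 57.7 131.2] longaxis deg from x 78.2 z [0.0137 0.0213 0.0248] 2274
top st [557.6 170.4] [58.9 64.1] longaxis deg from x 6.1 z [0.0273 0.0337 0.0379] 353
s2 [ 482.5 -267.6] [ 56.2 131. ] longaxis deg from x 89.0 z [0.0139 0.0224 0.0256] 850
s3 [ 596.  -274.6] [ 57.4 130.5] longaxis deg from x 78.6 z [0.0131 0.0213 0.0253] 1181
```

View pics/c3.png

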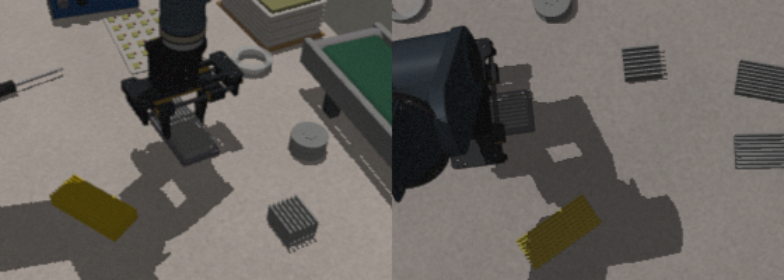

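Request:
{"name": "move_arm", "arguments": {"rows": [0, 0, 0, 0, 0, 0, 0.2, 0, 0, 0, 0, 0, 0, 0, 0, 0, 0, 0, 0, 0, 0, 0, 0, 0, 0, 0, 0, 0, 0, 0, 20, 0, 0, 0, 0, 0, 0, 40, 0, 0, 0, 0, 0, 0, 45, 0, 0, 0, 0, 0, 0, 40, 0, 0, 0, 0, -4, -30, 0, 0, 0, 0, 0, -6, -44, 0, 0, 0, 0, 0, -6, -44, 0, 0, 0, 0, 0, -6, -44, 0, 0, 0, 0, 0]}}

```text
time: 7.6
position: [0.5282, 0.041, 0.1606]
tool_rot: [0.666, 0.746, 0.0, 0.0]
ft_force: [1.0, -0.9, -0.5]
grip_width: 0.0872
```

Run:
```python
from h import *
print(jaw())
for n in('side','top'):
    c=snap(n,n+'4');W=pts(c)
    print(n,'st',*rect(W,.551,.205,.08,.026,.045))
im=np.hstack([cv2.imread('pics/side4.png')[40:240,180:460],cv2.imread('pics/top4.png')[100:300,140:420]])
cv2.imwrite('pics/c4.png',cv2.resize(im,(784,280)))
```

```text
(np.float64(6.475821104870772), array([ 0., -0., -1.]), array([528.2,  41. , 160.6]), array([-0.13,  0.49,  1.73, -0.  ,  0.92, -0.25]), 0.0872, 7.6, array([ 1. , -0.9, -0.5]))
side st [554.3 182.2] [57.6 90.4] longaxis deg from x 97.5 z [0.0271 0.0325 0.0359] 416
top st [568.6 160.1] [29.4 38.3] longaxis deg from x 93.0 z [0.0269 0.0336 0.0369] 133
```

View pics/c4.png

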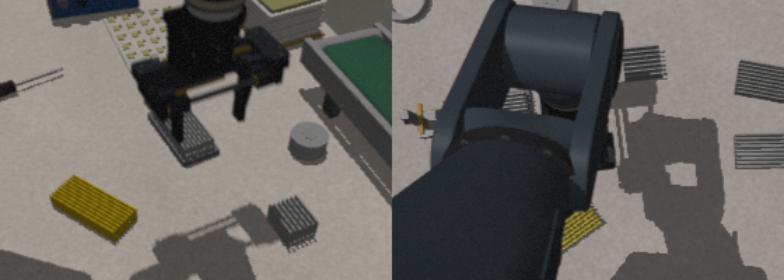

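Request:
{"name": "move_arm", "arguments": {"rows": [-5.5, -38.6, 0, 0, 0, -0.0148, 0, -5.5, -38.6, 0, 0, 0, -0.0148, 0, -5.5, -38.6, 0, 0, 0, -0.0148, 0, -5.5, -38.6, 0, 0, 0, -0.0148, 0, -5.5, -38.6, 0, 0, 0, -0.0148, 0, -5.5, -38.6, 0, 0, 0, -0.0148, 0, -5.5, -38.6, 0, 0, 0, -0.0148, 0, -5.5, -38.6, 0, 0, 0, -0.0148, 0, 0, 0, -40, 0, 0, 0, 0, 0, 0, -40, 0, 0, 0, 0, 0, 0, 0, 0, 0, 0, 0]}}

```text
time: 8.8
position: [0.4816, -0.2636, 0.0759]
tool_rot: [0.71, 0.705, -0.0, -0.006]
ft_force: [-1.3, 1.3, -0.0]
grip_width: 0.087
```

Run:
```python
from h import *
print(jaw())
for n in('side','top'):
    c=snap(n,n+'5');W=pts(c)
    print(n,'st',*rect(W,.551,.205,.08,.026,.045))
im=np.hstack([cv2.imread('pics/side5.png')[40:240,180:460],cv2.imread('pics/top5.png')[100:300,140:420]])
cv2.imwrite('pics/c5.png',cv2.resize(im,(784,280)))
```

```text
(np.float64(-0.3951635132239173), array([-0.009,  0.008, -1.   ]), array([ 481.6, -263.6,   75.9]), array([-0.7 ,  0.65,  1.74,  0.  ,  0.77, -0.7 ]), 0.087, 8.8, array([-1.3,  1.3, -0. ]))Traceback (most recent call last):
  File "<stdin>", line 5, in <module>
  File "h.py", line 16, in rect
    return np.round(c,1),np.round(sorted(s),1),'longaxis deg from x',round(ang,1),'z',np.percentile(p[:,2],[5,50,95]).round(4),len(p)
                                                                                      ~~~~~~~~~~~~~^^^^^^^^^^^^^^^^^^
    return _quantile_unchecked(
        a, q, axis, out, overwrite_input, method, keepdims, weights)
    return _ureduce(a,
                    func=_quantile_ureduce_func,
    ...<5 lines>...
                    overwrite_input=overwrite_input,
                    method=method)
    r = func(a, **kwargs)
    result = _quantile(arr,
                       quantiles=q,
    ...<2 lines>...
                       out=out,
                       weights=wgt)
    slices_having_nans = np.isnan(arr[-1, ...])
                                  ~~~^^^^^^^^^
IndexError: index -1 is out of bounds for axis 0 with size 0
```

Run:
```python
from h import *
c=snap('top','top5');W=pts(c)
print(rect(W,.551,.205,.08,.026,.045))
for l,x,y in(('s2',.484,-.268),('s3',.598,-.276)):
    try: print(l,*rect(W,x,y,.076,.012,.035))
    except Exception as e: print(l,'hidden')
print(jaw())
```

```text
(array([549.7, 205.3]), array([ 57. , 130.6]), 'longaxis deg from x', np.float32(96.2), 'z', array([0.0271, 0.0336, 0.037 ]), 979)
s2 hidden
s3 hidden
(np.float64(-0.3322554046015823), array([-0.002,  0.002, -1.   ]), array([ 484.6, -265.7,   80.2]), array([-0.7 ,  0.64,  1.73,  0.  ,  0.77, -0.7 ]), 0.0872, 8.9, array([-0.3,  0.2,  0.6]))
```

View pics/top5.png

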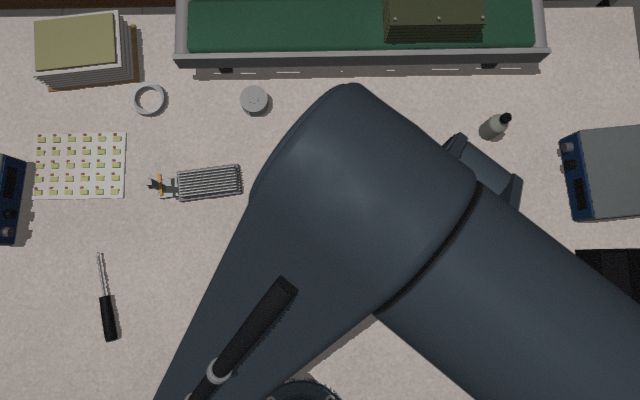

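View pics/side5.png

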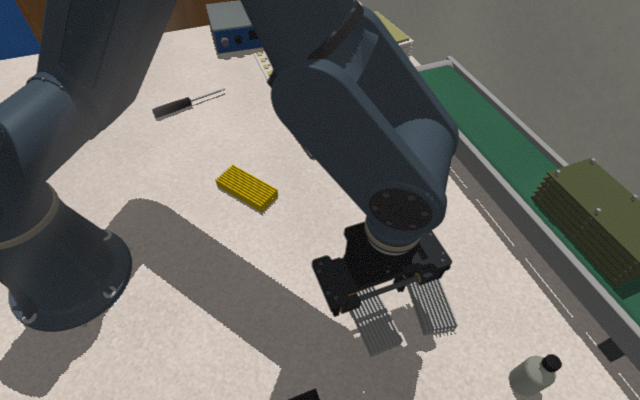

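The first sink is placed well: (549.7, 205.3) mm against the stand at about (550.5, 205), in line to within 1°. Now I'll grasp the second.

Request:
{"name": "move_arm", "arguments": {"rows": [-0.5, -2.5, -25, 0, 0, 0, 0, 0, 0, -25, 0, 0, 0, 0, 0, 0, -15, 0, 0, 0, 0, 0, 0, -9, 0, 0, 0, 0, 0, 0, -1, 0, 0, 0, 0.3, 0, 0, 0, 0, 0, 0, 0.5, 0, 0, 0, 0, 0, 0, 0.6, 0, 0, 0, 0, 0, 0, 0.7, 0, 0, 0, 0, 0, 0, 0.7, 0, 0, 0, 0, 0, 0, 0.7, 0, 0, 0, 0, 0, 0, 0.7, 0, 0, 0, 0, 0, 0, 0.7]}}

```text
time: 10.1
position: [0.4843, -0.2692, 0.0062]
tool_rot: [0.709, 0.705, -0.0, 0.0]
ft_force: [-0.2, 1.1, 6.1]
grip_width: 0.0555
```

Run:
```python
from h import *
print(jaw())
```

```text
(np.float64(-0.3594139534992587), array([ 0.   , -0.001, -1.   ]), array([ 484.3, -269.2,    6.2]), array([-0.71,  0.77,  1.76, -0.  ,  0.62, -0.7 ]), 0.0555, 10.1, array([-0.2,  1.1,  6.1]))
```

Request:
{"name": "move_arm", "arguments": {"rows": [0, 0, 10, 0, 0, 0, 0.7, 0, 0, 30, 0, 0, 0, 0.7, 0, 0, 40, 0, 0, 0, 0.7, 0, 0, 15, 0, 0, 0, 0.7, 5.5, 39.5, 0, 0, 0, 0.0098, 0.7, 5.5, 39.5, 0, 0, 0, 0.0098, 0.7, 5.5, 39.5, 0, 0, 0, 0.0098, 0.7, 5.5, 39.5, 0, 0, 0, 0.0098, 0.7, 5.5, 39.5, 0, 0, 0, 0.0098, 0.7, 5.5, 39.5, 0, 0, 0, 0.0098, 0.7, 5.5, 39.5, 0, 0, 0, 0.0098, 0.7, 5.5, 39.5, 0, 0, 0, 0.0098, 0.7]}}

```text
time: 11.3
position: [0.5278, 0.0486, 0.1006]
tool_rot: [0.681, 0.732, -0.0, -0.0]
ft_force: [0.4, -0.0, -1.8]
grip_width: 0.0557
```

Request:
{"name": "move_arm", "arguments": {"rows": [5.5, 39.5, 0, 0, 0, 0.0098, 0.7, 5.5, 39.5, 0, 0, 0, 0.0098, 0.7, 5.5, 39.5, 0, 0, 0, 0.0098, 0.7, 5.5, 39, 0, 0, 0, 0.0098, 0.7, 0, 0, 0, 0, 0, 0, 0.7, 0, 0, 0, 0, 0, 0, 0.7]}}

```text
time: 11.9
position: [0.5493, 0.2053, 0.1003]
tool_rot: [0.666, 0.746, -0.001, -0.0]
ft_force: [0.2, -0.6, -2.4]
grip_width: 0.0559
```

Run:
```python
from h import *
snap('side','side6')
print(jaw())
```

```text
(np.float64(6.420671697888006), array([-0.001, -0.001, -1.   ]), array([549.3, 204.3, 100.3]), array([ 0.17,  0.64,  1.63, -0.  ,  0.87,  0.05]), 0.0558, 11.95, array([ 0.2,  0.4, -2.4]))
```

View pics/side6.png

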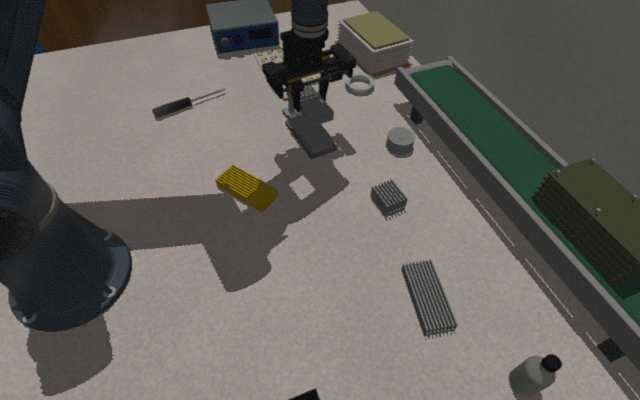

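Request:
{"name": "move_arm", "arguments": {"rows": [0.5, 0.5, -25, 0, 0, 0, 0.7, 0, 0, -18, 0, 0, 0, 0.7, 0, 0, -7, 0, 0, 0, 0.7, 0, 0, -3, 0, 0, 0, 0.7, 0, 0, -2, 0, 0, 0, 0.7, 0, 0, -1, 0, 0, 0, 0.7, 0, 0, 0, 0, 0, 0, 0.7, 0, 0, 0, 0, 0, 0, 0.7]}}

```text
time: 12.75
position: [0.551, 0.205, 0.0451]
tool_rot: [0.667, 0.745, 0.0, 0.0]
ft_force: [1.0, -0.7, -1.7]
grip_width: 0.0555
```

Request:
{"name": "move_arm", "arguments": {"rows": [0, 0, -1, 0, 0, 0, 0.7, 0, 0, -1, 0, 0, 0, 0.7, 0, 0, -1, 0, 0, 0, 0.7, 0, 0, 0, 0, 0, 0, 0.7, 0, 0, 0, 0, 0, 0, 0.7]}}

```text
time: 13.25
position: [0.5507, 0.2051, 0.0422]
tool_rot: [0.667, 0.745, 0.0, 0.0]
ft_force: [-2.0, 0.2, 4.7]
grip_width: 0.0559
```

Contact, with +4.7 N at the expected height of 42.2 mm. Releasing and backing off.

Request:
{"name": "move_arm", "arguments": {"rows": [0, 0, 0, 0, 0, 0, 0.2, 0, 0, 0, 0, 0, 0, 0, 0, 0, 0, 0, 0, 0, 0, 0, 0, 0, 0, 0, 0, 0, 0, 0, 15, 0, 0, 0, 0, 0, 0, 40, 0, 0, 0, 0, 0, 0, 45, 0, 0, 0, 0, 0, 0, 40, 0, 0, 0, 0, 0, -40, 0, 0, 0, 0, 0, -6, -44, 0, 0, 0, 0, 0, -6, -44, 0, 0, 0, 0, 0, -6, -44, 0, 0, 0, 0, 0]}}

```text
time: 14.45
position: [0.5324, 0.0316, 0.1829]
tool_rot: [0.666, 0.746, 0.0, 0.001]
ft_force: [0.9, -1.5, 0.5]
grip_width: 0.087
```

Request:
{"name": "move_arm", "arguments": {"rows": [-6, -40, 0, 0, 0, 0, 0, -6, -40, 0, 0, 0, 0, 0, -6, -40, 0, 0, 0, 0, 0, -6, -40, 0, 0, 0, 0, 0, 0, 0, 0, 0, 0, 0, 0, 0, 0, 0, 0, 0, 0, 0]}}

```text
time: 15.05
position: [0.5085, -0.1278, 0.1823]
tool_rot: [0.668, 0.744, 0.0, 0.0]
ft_force: [0.3, -0.8, 0.3]
grip_width: 0.0872
```

Run:
```python
from h import *
for n in('side','top'):
    c=snap(n,n+'7');W=pts(c)
    for l,x,y,a,b in(('top sink',.551,.205,.048,.07),('stack',.551,.205,.026,.07),('s3',.598,-.276,.012,.035)):
        try: print(n,l,*rect(W,x,y,.078,a,b))
        except Exception as e: print(n,l,'hidden')
print(jaw())
im=np.hstack([cv2.imread('pics/side7.png')[40:240,180:460],cv2.imread('pics/top7.png')[100:300,140:420]])
cv2.imwrite('pics/c7.png',cv2.resize(im,(784,280)))
```

```text
side top sink [551.9 204.6] [ 59.  133.1] longaxis deg from x 96.7 z [0.0505 0.0566 0.0597] 889
side stack [551.9 204.6] [ 59.  133.1] longaxis deg from x 96.7 z [0.0365 0.0557 0.0596] 1050
side s3 [ 598.1 -276.9] [ 57.4 131.8] longaxis deg from x 78.7 z [0.0137 0.0214 0.0247] 2268
top top sink [549.1 206.3] [ 56.8 130.2] longaxis deg from x 96.7 z [0.0495 0.0574 0.0611] 1127
top stack [549.2 205.7] [ 56.8 131.5] longaxis deg from x 96.7 z [0.0393 0.0546 0.0608] 1625
top s3 [ 584.1 -332.9] [11.1 55.8] longaxis deg from x 167.2 z [0.0143 0.0211 0.0252] 74
(np.float64(6.4017979153525655), array([ 0.,  0., -1.]), array([ 508.5, -126.1,  182. ]), array([-0.46,  0.45,  1.73,  0.  ,  0.97, -0.57]), 0.087, 15.15, array([-0.2,  0.5,  1. ]))
```

View pics/c7.png

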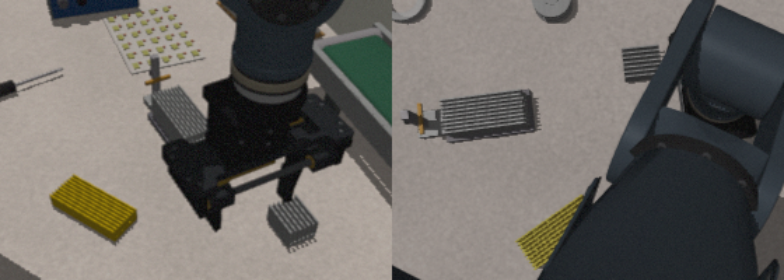

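The stack is square on the platform with its top at about 60 mm, level with the mark. The gripper is clear, and the third sink hasn't moved. Handing in.

```bash
python3 -c "
from rig import robot
print(robot.hand_in())"
```

```text
the job is handed in; nothing more can be done
None
```

I stacked two long bare heat sinks, fins up, on the stand and handed the job in at about 15 s of the 54 s allowed. No verdict was reported, so this rests on my own last checks.

- **Lower sink:** it measured (549.7, 205.3) mm at 96.2° after placing. The stand is at about (550.5, 205) mm and 96.5°.
- **Upper sink:** it measured (551.9, 204.6) mm from the side camera and (549.1, 206.3) mm from the top camera, both at 96.7°. Its top is at about 60 mm, level with the mark. The two cameras differ by about 3 mm, well inside the 16 mm tolerance.
- **Setting down:** each sink was lowered until I felt a contact force of 5–7 N before release, so neither was dropped.
- **Third sink:** it reads within 1 mm of its start in the side view. It was mostly hidden from the top camera by the arm, so that camera gave no useful check.
- **Left alone:** the yellow look-alike and the short sink were not touched, and the open gripper ended clear of everything.

One move call was refused whole because I had miscounted a row. Nothing moved, and I sent it again corrected.

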